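# Spread a snap ring over a microscope stage spindle

### The arm

A 6-joint arm with a two-finger parallel gripper is mounted at the origin on the work surface. World frame = base frame: x ahead of the robot, y to its left, z up, the work surface at z = 0. Lengths are in mm, angles in rad, forces in N, time in s.
With the tool pointing down it reaches from about 350 to 975 mm from the base axis. Payload 4.9 kg.
Tool frame: the origin (TCP) lies between the finger pads; the fingertips stand robot.finger_overhang ahead of it and the grasp point (between the pads) lies 3 mm ahead of it (robot.finger_overhang is the distance from the TCP to the fingertips, in mm); z points along the fingers, y is the line along which they close (so a half turn about z gives the same grasp; the last joint's range is limited). The gripper opens to 85 mm and grips with 20 to 120 N. Pads are 22 mm wide; open, the fingers measure 114 mm over their backs; the gripper's body (76 mm by 85 mm) begins 54 mm behind the grasp point. The pads swing forward as they close: fully open they stand 13 mm farther back than shut.
Start: joints at [-1.384, 0.053, 1.613, -0, 1.476, -0.119], TCP at [188.155, -595.986, 253.304] pointing down, gripper open.
Joint ranges: [-3.01, 3.01], [-1.01, 2.22], [0.06, 2.58], [-1.02, 4.17], [0.09, 2.62], [-3.14, 3.14]. Speed limits (rad/s): [2.57, 2.57, 3.14, 3.14, 3.14, 3.14].

### API

Orientations are given as [roll, pitch, yaw] about the fixed x, y, z axes, in that order (R = Rz(yaw) Ry(pitch) Rx(roll)).
In Python, from station import status, eyes, robot, search_frame gives the robot as it stands.
- The arm moves only by the shell command python3 -m crank 'ROWS' [FORCE]. ROWS is JSON, a list of rows, each a list of 3 entries, a list of its own where there are three numbers: the shift along the tool's x, y, z in m, then the turn, a rotation vector about the tool's x, y, z in degrees, then the finger opening in m, from 0 to 0.0854. In form: [[[x, y, z], [ax, ay, az], hand], ...]. A call has 1 to 20 rows; each row is the pose to reach, as a shift and turn from the pose commanded when the call began, along the tool's axes at that moment; what a row does not reach only later rows make up. A row lasts 1/8 s, in which the tool goes at most 62.5 mm and 10.7 degrees, less where a joint would pass 70% of its speed; a pose out of reach is approached as far as the arm can. A call with a gripper value outside its range is refused whole. The fingers move at their own pace and stop on an object; FORCE is the grip in N (left out, the last holds). Time passes only in rows, so rows that repeat a pose let the fingers close. It gives the time, the measured TCP pose, the force, the opening and the grip force at its end, in the units of the state.
- status.state(): the state, without advancing time (a new reading comes with each control period).
- eyes.read_camera(name): name is "scene" or "top" or "wrist"; returns the picture (384x512x3 uint8, red, green, blue); there is no depth.
- eyes.camera_params(name): a dict with "K" (3x3 intrinsics, pixels), "rvec" (rotation vector, rad) and "tvec" (3), from world to camera coordinates, as OpenCV has them; the wrist camera has in their place "mount" (4x4, takes a point from camera to tool coordinates, whose origin is the TCP and whose axes are the flange's). Camera axes: x right, y down, z forward; pixel columns grow to the right and rows downward; lengths in mm; the calibration is good to about 2 mm. A picture is of the moment at which its call begins: read the wrist's pose just before it. camera_params takes no time and is no camera call.
- robot.job_done(): hands the job in; it is judged then, once.
Trained networks look in the newest picture that a camera, given by its name, has taken for a name from the list of things; names that differ only in an ending like _2 or _b are one class to them, and where a whole thing is asked for, a point or a joint stands for the part that bears it (a point fixed in the world has none). Each returns a list of dicts, best first, with "p" (0 to 1); they miss things now and then, are a little off and sometimes report something else, mostly with a low value. They report only what shows in the picture. A call takes as long as a camera call. They do not tell look-alikes from the thing itself.
- search_frame(thing, camera): "box" ([left, top, right, bottom] in pixels, round what is visible of it).
The state is a dict: "time_s": time; "joints": joint angles; "joint_vel": joint speeds; "tau": joint torques, N m; "tcp_pos": TCP position; "eef_rot": TCP orientation; "force": force on the tool from outside, world axes, zero at the start; "moment": the same for the moment, N m; "width": opening from 0.0 (shut) to 1.0 (fully open); "finger_force": force on a finger pad.
Only numpy, scipy, OpenCV 4.12 (cv2) and the standard library are available. Lean on these libraries where they do the work, as an engineer would, in place of code of your own. Each camera call takes 0.05 s, during which the arm holds its last target. There are 200 camera calls.

### The job

Press the round specimen plate of the small rotary stage down its spindle until it sits flush on the housing, and leave the pliers lying until that is done. Then take the snap-ring pliers from their rest, squeeze the handles fully together so that the ring on their tips spreads, and lower the spread ring level over the spindle until it is at the groove just above the plate, without leaning on the plate or the spindle. Finish there, still holding the pliers with the ring spread around the groove; leave everything else on the bench where it is.

Things in the scene. Friction and masses are not known exactly. Their poses are not given: they have to be found in the camera images.
- plate (a joint): gap (m) between the round specimen plate and the stage housing beneath it: 0 = flush, starts 0.008 to 0.016. The plate slides only straight up and down on the spindle, stays where it is left, and takes about 3 to 5 N downward anywhere on its top to slide.
- plate_top (a point): point on the spindle axis in the top face of the specimen plate (moves with it). The plate is a bare aluminium disc 110 mm in diameter, 14 mm thick; its top is 59 mm above the bench when flush.
- groove (a point): point on the vertical spindle axis at mid-height of its groove, 63 mm above the bench; z up. The steel spindle is 28 mm in diameter, its flat end 81 mm above the bench. The groove is 22 mm in diameter and 8 mm high (59 to 67 mm above the bench), just above the flush plate, hidden by the plate while that is up.
- stage: the rotary stage, bolted to the bench (place and yaw vary): black housing 120 x 120 mm, 45 mm high with its dark top pad, on an aluminium foot 150 x 140 x 6 mm; origin under its centre, below the spindle. A small black knob sticks out 18 mm at its +y side, below the plate.
- pliers: loose snap-ring pliers 210 mm long, about 0.2 kg, lying flat in the rest, underside 22 mm above the bench. Origin on the pivot axis at the underside; +x points along them to the ring, z up. Jaws and ring lie 4 to 13 mm above the underside. Two dark rubber handles, 16 mm high from the underside up, run from 45 to 118 mm behind the pivot, symmetric about the x axis.
- rest: fixed rest under the pliers, same origin in plan and axes as the pliers at the start: a plate with its top 4 mm above the bench and two rubber strips 22 mm high, one 22 mm wide under the pivot, one 14 mm wide and 100 mm long under the handle ends (103 to 117 mm behind the pivot). Between the strips the handles are free for fingers.
- grip (a point): point midway between the handles where to grip, 75 mm behind the pivot and 8 mm above the pliers' underside (mid-height of the handles). Axes as pliers. Over the handles' outsides it measures about 58 mm there when relaxed, 28 mm when fully squeezed (outsides then parallel to the pliers' axis).
- ring_centre (a point): centre of the dark steel snap ring (44 mm outside, 4 mm thick, fixed on the pliers' tips) at its mid-plane: 153 mm ahead of the grip point along the pliers, 2 mm lower than it, 6 mm above the underside. Two inward prongs leave 25 mm when relaxed, about 35 mm when spread. Squeezed, the pliers creep about 4 mm forward (towards the ring) in the fingers.
- spread (a joint): angle (rad) by which each handle is squeezed in: 0 relaxed, about 0.20 to 0.22 fully squeezed at a hard stop, ring fully spread. A spring opens it; holding it shut takes about 5 N on each handle, a grip of 20 N or more reaches the stop. From 0.15 up the ring passes over the spindle; relaxed it cannot.
- console: white joystick console 100 x 130 mm, 75 mm high, a bystander; origin under its centre
- objective: black objective lens, 42 mm in diameter, 55 mm high, a bystander; origin under its centre
- jar: small glass jar 56 mm in diameter, 75 mm high, a bystander; origin under its centre
Mind the look-alikes: they are no part of the job. What is shaped like the stage but green or purple is not meant.

How it is judged:
By the outcome, as a careful person would: the job done as asked, in the order asked, and still so for the second after the job is handed in, while the arm keeps its last pose, push and grip.
It also fails if it takes over 51 s, if anything falls off the work surface, if the arm or the gripper's body presses on something with over 40 N, if the wrist force passes 120 N, or if a joint passes its speed limit or range.

## Working session

There is one attempt and no reset: what is moved stays moved. The work goes in short steps, Python scripts to look and compute and a shell command to move; the robot and the scene stay as the last step left them, time stands still between calls to the robot, and variables do not carry over. Pictures are saved under pics/ and viewed, at most 10 in all, crops included, and the job is handed in when it is done.

```bash
ls; mkdir -p pics; python3 - <<'E'
from station import status, eyes, robot, search_frame
import cv2,numpy as np
print(status.state(), robot.finger_overhang)
ims=[]
for c in("scene","top"):
    im=eyes.read_camera(c); cv2.imwrite(f"pics/{c}0.png",im[...,::-1]); ims.append(im)
    for t in("stage","pliers","rest","console","objective","jar","plate","ring_centre"):
        print(c,t,[(round(d["p"],2),np.round(d["box"]).tolist()) for d in search_frame(t,c)[:4]])
    p=eyes.camera_params(c); print({k:np.round(v,3).tolist() for k,v in p.items()})
print(eyes.camera_params("wrist"))
E
```

```text
pics
{'time_s': 0.0, 'joints': array([-1.38401546e+00,  5.33500174e-02,  1.61429502e+00, -3.55897305e-05,
        1.47596758e+00, -1.18972699e-01]), 'joint_vel': array([-0.00161895, -0.00117749, -0.0020624 , -0.00047723,  0.00020701,
       -0.00046154]), 'tau': array([ 1.40516637e-03, -3.93681800e+01, -3.70174098e+01, -1.09809398e-04,
        7.11614237e-03,  8.04695020e-06]), 'tcp_pos': array([ 188.03346452, -595.44479119,  252.06658954]), 'eef_rot': array([-3.13958276e+00, -2.04581680e-04,  3.05756762e-01]), 'force': array([ 0.29618291, -0.53590839, -0.13480595]), 'moment': array([0.01826205, 0.00201504, 0.0278598 ]), 'finger_force': 0.0, 'width': 1.0020026318546569} 22.0
scene stage [(0.93, [345.0, 161.0, 403.0, 206.0]), (0.76, [274.0, 184.0, 326.0, 232.0]), (0.66, [214.0, 151.0, 263.0, 185.0])]
scene pliers [(0.73, [142.0, 177.0, 215.0, 194.0])]
scene rest [(0.84, [144.0, 182.0, 191.0, 201.0])]
scene console [(0.64, [171.0, 240.0, 238.0, 287.0])]
scene objective [(0.83, [132.0, 217.0, 149.0, 238.0]), (0.19, [287.0, 252.0, 312.0, 292.0])]
scene jar [(0.84, [285.0, 252.0, 313.0, 2
[... 922 characters left out ...]
entre [(0.63, [300.0, 186.0, 373.0, 216.0])]
{'K': [[460.599, 0.0, 253.872], [0.0, 460.599, 197.124], [0.0, 0.0, 1.0]], 'rvec': [2.164, -2.192, 0.083], 'tvec': [55.891, 558.543, 1331.387]}
{'K': array([[307.77370247,   0.        , 256.35116435],
       [  0.        , 307.77370247, 194.28791639],
       [  0.        ,   0.        ,   1.        ]]), 'mount': array([[ 3.39341672e-04, -9.59012706e-01, -2.83362869e-01,
         7.25974946e+01],
       [ 9.99999934e-01,  3.61384149e-04, -2.55161914e-05,
        -4.49102714e-01],
       [ 1.26873201e-04, -2.83362841e-01,  9.59012765e-01,
        -1.20634214e+02],
       [ 0.00000000e+00,  0.00000000e+00,  0.00000000e+00,
         1.00000000e+00]])}
```

View pics/scene0.png

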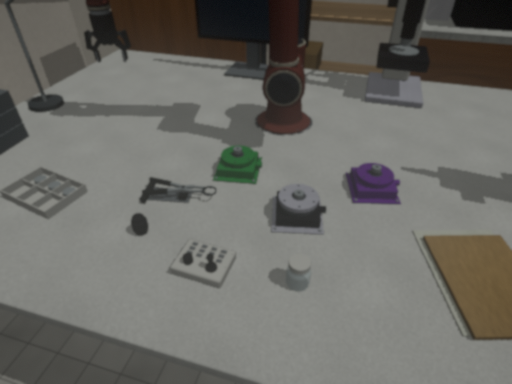

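View pics/top0.png

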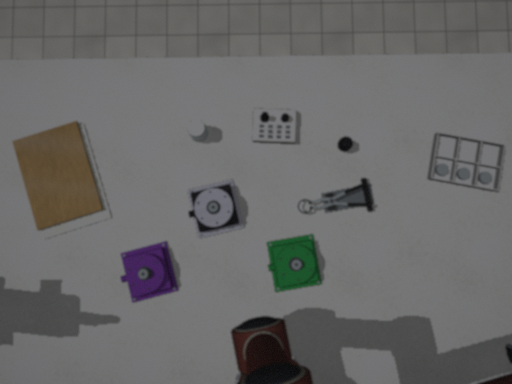

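The scene view shows the black stage with a silver plate at (299,203), the pliers at (180,188), with green (239,162) and purple (374,180) stages. Stage candidates in the top view are black at (213,207), green at (295,263) and purple at (148,271). I choose the black one. The pliers are the only pair: ring at (305,207), handle ends at (368,193).

```bash
cat > h.py <<'E'
import numpy as np,cv2
from station import status, eyes, robot, search_frame
from scipy.spatial.transform import Rotation as R
def cam(name,st=None):
    p=eyes.camera_params(name)
    if name!="wrist":
        Rm=cv2.Rodrigues(np.array(p["rvec"],float))[0]; return p["K"],Rm,np.array(p["tvec"]).ravel()
    T=np.eye(4);T[:3,:3]=R.from_euler("xyz",st["eef_rot"]).as_matrix();T[:3,3]=st["tcp_pos"]
    M=np.linalg.inv(T@p["mount"]); return p["K"],M[:3,:3],M[:3,3]
def ray(c,uv,z):
    K,Rm,t=c; d=Rm.T@np.linalg.inv(K)@[uv[0],uv[1],1]; o=-Rm.T@t
    return o+d*(z-o[2])/d[2]
def proj(c,P):
    K,Rm,t=c; q=K@(Rm@np.array(P,float)+t); return q[:2]/q[2]
def tool(st,P): # world point -> tool coords
    return R.from_euler("xyz",st["eef_rot"]).inv().apply(np.array(P,float)-st["tcp_pos"])
E
python3 - <<'E'
from h import *
c=cam("top")
for n,uv,z in(("plate",(213.5,207.5),70),("spindle",(213,207),81),("ring",(305,207),28),("handle end",(368,193),30),("console",(274,126),75),("obj",(346,144),50),("jar",(198,131),60),("green",(295,263),60)): print(n,ray(c,uv,z).round())
im=cv2.imread("pics/top0.png")
cv2.imwrite("pics/crop0.png",cv2.resize(im[165:255,175:385],None,fx=3.8,fy=3.8,interpolation=cv2.INTER_CUBIC))
E
```

```text
plate [527. 163.  70.]
spindle [528. 163.  81.]
ring [ 528. -100.   28.]
handle end [ 566. -285.   30.]
console [758. -12.  75.]
obj [ 708. -221.   50.]
jar [750. 208.  60.]
green [368. -65.  60.]
```

View pics/crop0.png

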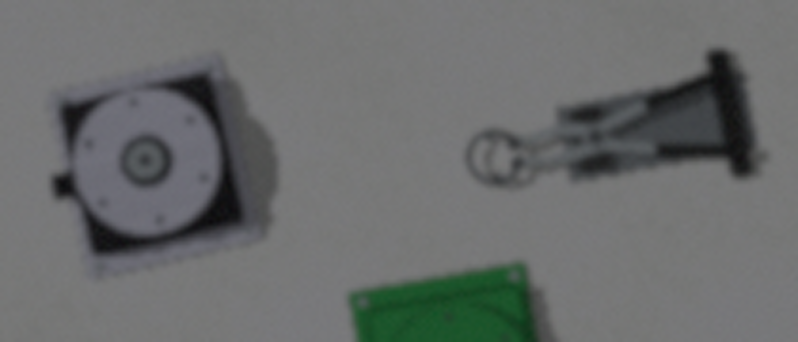

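The crop shows the black stage, silver plate and black knob at (62,186), and the pliers with the ring at (495,158), all confirmed. I'm moving over the pliers on the way to get a closer look.

```bash
python3 -m crank '[[[0.47,-0.322,0.06],[0,0,-84],0.0],[[0.47,-0.322,0.06],[0,0,-84],0.0],[[0.47,-0.322,0.06],[0,0,-84],0.0],[[0.47,-0.322,0.06],[0,0,-84],0.0],[[0.47,-0.322,0.06],[0,0,-84],0.0],[[0.47,-0.322,0.06],[0,0,-84],0.0],[[0.47,-0.322,0.06],[0,0,-84],0.0],[[0.47,-0.322,0.06],[0,0,-84],0.0],[[0.47,-0.322,0.06],[0,0,-84],0.0],[[0.47,-0.322,0.06],[0,0,-84],0.0],[[0.47,-0.322,0.06],[0,0,-84],0.0],[[0.47,-0.322,0.06],[0,0,-84],0.0],[[0.47,-0.322,0.06],[0,0,-84],0.0],[[0.47,-0.322,0.06],[0,0,-84],0.0]]' 30
python3 - <<'E'
from h import *
st=status.state(); im=eyes.read_camera("wrist"); cv2.imwrite("pics/w1.png",cv2.resize(im[...,::-1],(800,600),interpolation=cv2.INTER_CUBIC)); np.save("w1.npy",im)
np.savez("w1s.npz",tcp_pos=st["tcp_pos"],eef_rot=st["eef_rot"])
print(st["tcp_pos"],st["eef_rot"],st["force"])
E
```

```text
time_s: 2.65
tcp_pos: [539.1, -148.4, 193.5]
eef_rot: [3.141, 0.0, 1.77]
force: [0.4, -0.3, 0.0]
width: -0.002
finger_force: 0.0
[ 539.05003088 -148.36167477  193.50952068] [3.14132248e+00 2.71273997e-04 1.77023875e+00] [ 0.37659008 -0.33044955  0.01759986]
```

View pics/w1.png

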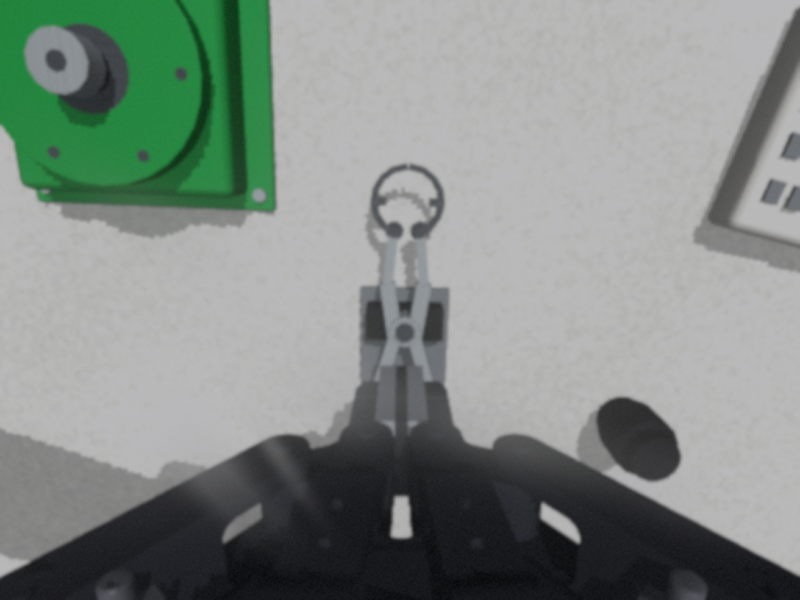

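The wrist view shows the ring centred at (408,200), the pivot at (404,333) and the shut fingers below. The pliers lie nearly parallel to tool x.

```bash
python3 - <<'E'
from h import *
st=dict(np.load("w1s.npz")); c=cam("wrist",st); s=512/800
ring=ray(c,(407.7*s,200*s),28)
for z in(32,38,42):
    pv=ray(c,(404*s,333*s),z); d=ring-pv; print(z,ring.round(1),pv.round(1),np.hypot(*d[:2]).round(1),np.arctan2(d[1],d[0]).round(4))
s2=status.state(); 
for P in [(527,163,70)]: print(tool(s2,P))
E
```

```text
32 [533.5 -97.4  28. ] [ 547.6 -177.1   32. ] 80.9 1.7456
38 [533.5 -97.4  28. ] [ 547.1 -175.    38. ] 78.8 1.7444
42 [533.5 -97.4  28. ] [ 546.8 -173.6   42. ] 77.3 1.7435
[307.42614191  49.83535847 123.42631151]
```

```bash
python3 -m crank '[[[0.06,0.013,0.0],[0,0,0],0.0],[[0.12,0.026,0.0],[0,0,0],0.0],[[0.18,0.039,0.0],[0,0,0],0.0],[[0.235,0.05,0.0],[0,0,0],0.0],[[0.235,0.05,0.0],[0,0,0],0.0],[[0.235,0.05,0.0],[0,0,0],0.0],[[0.235,0.05,0.0],[0,0,0],0.0]]'
python3 - <<'E'
from h import *
st=status.state(); im=eyes.read_camera("wrist"); cv2.imwrite("pics/w2.png",cv2.resize(im[...,::-1],(800,600),interpolation=cv2.INTER_CUBIC))
np.savez("w2s.npz",tcp_pos=st["tcp_pos"],eef_rot=st["eef_rot"])
print(st["tcp_pos"],st["eef_rot"],st["force"])
c=cam("wrist",st)
for z in (59,73,81): print((proj(c,(527,163,z))*800/512).round())
E
```

```text
time_s: 3.58
tcp_pos: [541.6, 91.5, 193.3]
eef_rot: [-3.141, 0.0, 1.77]
force: [-0.2, 0.1, -0.0]
width: 0.001
finger_force: 0.0
[541.58120795  91.49028497 193.26780474] [-3.14144941e+00  2.55336371e-04  1.76991994e+00] [-0.2072369   0.1392493  -0.03018987]
[399. 161.]
[399. 161.]
[399. 161.]
```

View pics/w2.png

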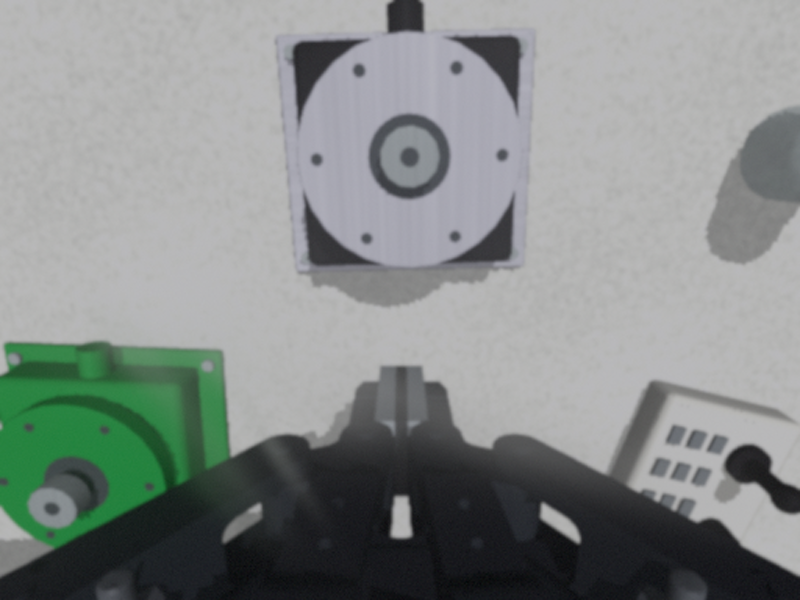

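The black stage fills the upper half: spindle end centre at (410,157), plate edge from 298 to 522 and 31 to 267.

```bash
python3 - <<'E'
from h import *
st=dict(np.load("w2s.npz")); c=cam("wrist",st); s=512/800
P=ray(c,(410*s,157*s),81); print(P.round(1)); s2=status.state(); print(tool(s2,P).round(1))
for z in(59,67,75): 
    l,r=ray(c,(298*s,150*s),z),ray(c,(522*s,150*s),z); print(z,np.linalg.norm(l-r).round(1),ray(c,(410*s,149*s),z).round(1))
E
```

```text
[531.6 165.5  81. ]
[ 74.6   4.8 112.3]
59 113.1 [531.2 169.6  59. ]
67 109.6 [531.1 169.4  67. ]
75 106.0 [531.  169.1  75. ]
```

```bash
python3 -m crank '[[[0.038,0.005,0.03],[0,0,0],0.0],[[0.038,0.005,0.07],[0,0,0],0.0],[[0.038,0.005,0.088],[0,0,0],0.0],[[0.038,0.005,0.094],[0,0,0],0.0],[[0.038,0.005,0.098],[0,0,0],0.0],[[0.038,0.005,0.102],[0,0,0],0.0],[[0.038,0.005,0.105],[0,0,0],0.0],[[0.038,0.005,0.107],[0,0,0],0.0],[[0.038,0.005,0.107],[0,0,0],0.0]]'
```

```text
time_s: 4.75
tcp_pos: [539.7, 131.0, 87.1]
eef_rot: [3.139, 0.001, 1.772]
force: [1.4, -1.1, 3.4]
width: 0.0
finger_force: 1.5
```

```bash
python3 -m crank '[[[0,0,0.002],[0,0,0],0.0],[[0,0,0.004],[0,0,0],0.0],[[0,0,0.005],[0,0,0],0.0],[[0,0,0.006],[0,0,0],0.0],[[0,0,0.006],[0,0,0],0.0]]'
```

```text
time_s: 5.38
tcp_pos: [539.0, 131.2, 81.0]
eef_rot: [3.141, -0.0, 1.772]
force: [-0.3, -0.2, 7.0]
width: 0.002
finger_force: 3.4
```

```bash
python3 -m crank '[[[0,0,0.0005],[0,0,0],0.0],[[0,0,0.001],[0,0,0],0.0],[[0,0,0.001],[0,0,0],0.0]]'
```

```text
time_s: 5.75
tcp_pos: [539.0, 131.2, 81.0]
eef_rot: [-3.141, -0.0, 1.772]
force: [-3.1, -2.6, 12.3]
width: 0.001
finger_force: 6.0
```

```bash
python3 -m crank '[[[0,0,0.002],[0,0,0],0.0],[[0,0,0.002],[0,0,0],0.0]]'; python3 -m crank '[[[0,0,-0.04],[0,0,0],0.0],[[0,0,-0.09],[0,0,0],0.0],[[-0.06,-0.01,-0.09],[0,0,0],0.085],[[-0.12,-0.02,-0.09],[0,0,0],0.085],[[-0.18,-0.03,-0.09],[0,0,0],0.085],[[-0.24,-0.04,-0.09],[0,0,1.6],0.085],[[-0.3,-0.05,-0.08],[0,0,1.6],0.085],[[-0.355,-0.055,-0.07],[0,0,1.6],0.085],[[-0.376,-0.055,-0.07],[0,0,1.6],0.085],[[-0.376,-0.055,-0.07],[0,0,1.6],0.085],[[-0.376,-0.055,-0.07],[0,0,1.6],0.085],[[-0.376,-0.055,-0.07],[0,0,1.6],0.085]]'
python3 - <<'E'
from h import *
st=status.state(); im=eyes.read_camera("wrist"); cv2.imwrite("pics/w3.png",cv2.resize(im[...,::-1],(800,600),interpolation=cv2.INTER_CUBIC))
np.savez("w3s.npz",tcp_pos=st["tcp_pos"],eef_rot=st["eef_rot"])
im=eyes.read_camera("scene"); cv2.imwrite("pics/s3.png",im[...,::-1])
print(st["tcp_pos"],st["eef_rot"],st["force"])
c=cam("wrist",st)
for p in ((533.5,-97.4,28),(547,-175,38),(559.9,-248.1,30)): print((proj(c,p)*800/512).round())
E
```

```text
time_s: 6.0
tcp_pos: [539.2, 131.3, 80.8]
eef_rot: [-3.14, -0.0, 1.772]
force: [-8.9, -1.6, 23.3]
width: -0.003
finger_force: 11.2
time_s: 7.5
tcp_pos: [560.2, -246.6, 147.5]
eef_rot: [3.141, -0.0, 1.746]
force: [-0.2, -0.9, -0.0]
width: 0.991
finger_force: 0.0
[ 560.15361468 -246.63223676  147.50072813] [ 3.14146296e+00 -3.21339199e-04  1.74605634e+00] [-0.20143282 -0.94436942 -0.04884031]
[399. -29.]
[398. 161.]
[399. 310.]
```

View pics/w3.png

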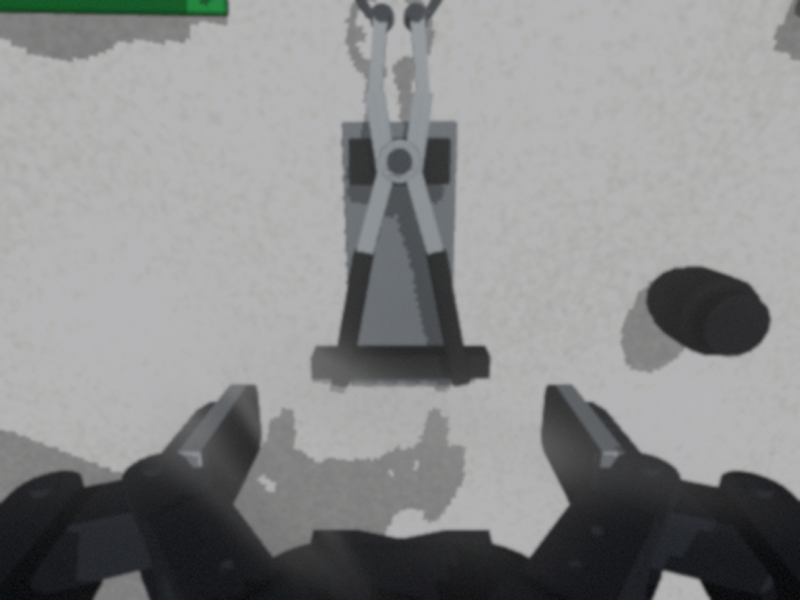

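The view shows the pivot at (400,161), the handles symmetric about column 401, and the grip spot near row 310, matching prediction. I'm descending and squeezing.

```bash
python3 -m crank '[[[-0.001,0.0005,0.04],[0,0,-0.5],0.085],[[-0.001,0.0005,0.08],[0,0,-0.5],0.085],[[-0.001,0.0005,0.105],[0,0,-0.5],0.085],[[-0.001,0.0005,0.1145],[0,0,-0.5],0.085],[[-0.001,0.0005,0.1145],[0,0,-0.5],0.085],[[-0.001,0.0005,0.1145],[0,0,-0.5],0.085]]' 40; python3 -m crank '[[[0,0,0],[0,0,0],0.05],[[0,0,0],[0,0,0],0.035],[[0,0,0],[0,0,0],0.02],[[0,0,0],[0,0,0],0.01],[[0,0,0],[0,0,0],0.0],[[0,0,0],[0,0,0],0.0],[[0,0,0],[0,0,0],0.0],[[0,0,0],[0,0,0],0.0]]' 40
```

```text
time_s: 8.35
tcp_pos: [561.7, -249.7, 34.5]
eef_rot: [3.14, 0.002, 1.753]
force: [0.4, 0.4, 0.0]
width: 0.998
finger_force: 0.0
time_s: 9.35
tcp_pos: [563.0, -251.3, 36.6]
eef_rot: [3.137, 0.005, 1.753]
force: [-0.4, -1.9, 9.1]
width: 0.296
finger_force: 40.0
```

```bash
python3 -m crank '[[[0,0,-0.01],[0,0,0],0.0],[[0,0,-0.03],[0,0,0],0.0],[[0,0,-0.06],[0,0,0],0.0],[[0,0,-0.09],[0,0,0],0.0],[[0,0,-0.09],[0,0,0],0.0],[[0,0,-0.09],[0,0,0],0.0]]'
python3 - <<'E'
from h import *
st=status.state(); im=eyes.read_camera("wrist"); cv2.imwrite("pics/w4.png",cv2.resize(im[...,::-1],(800,600),interpolation=cv2.INTER_CUBIC))
np.savez("w4s.npz",tcp_pos=st["tcp_pos"],eef_rot=st["eef_rot"])
print(st["tcp_pos"],st["eef_rot"],st["force"],st["moment"],st["width"])
c=cam("wrist",st);T=R.from_euler("xyz",st["eef_rot"])
for x in (0,157-75,157):
    for z in (0,9): print(x,z,(proj(c,st["tcp_pos"]+T.apply([x,0,z]))*800/512).round())
E
```

```text
time_s: 10.1
tcp_pos: [560.0, -248.8, 121.9]
eef_rot: [-3.14, -0.001, 1.753]
force: [0.0, 0.4, -2.7]
width: 0.291
finger_force: 39.2
[ 560.01507262 -248.81685465  121.87811012] [-3.14049566e+00 -9.65624646e-04  1.75272439e+00] [ 0.0399072   0.41330307 -2.7298807 ] [-0.09877563 -0.00719343  0.02608319] 0.290979610969546
0 0 [399. 429.]
0 9 [399. 413.]
82 0 [398. 119.]
82 9 [398. 122.]
157 0 [ 398. -300.]
157 9 [ 398. -260.]
```

View pics/w4.png

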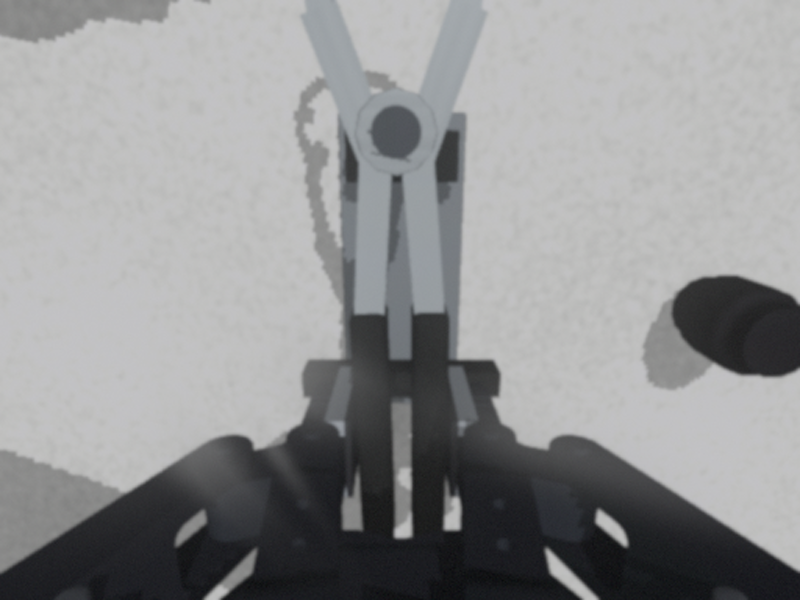

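The pliers are squeezed shut and held straight: pivot at (397,132), handles parallel. The ring is out of wrist view, so I'll check for droop by lightly re-touching the rest.

```bash
python3 -m crank '[[[0,0,0.05],[0,0,0],0.0],[[0,0,0.08],[0,0,0],0.0],[[0,0,0.082],[0,0,0],0.0],[[0,0,0.082],[0,0,0],0.0],[[0,0,0.082],[0,0,0],0.0]]'; python3 -m crank '[[[0,0,0.001],[0,0,0],0.0],[[0,0,0.001],[0,0,0],0.0]]'; python3 -m crank '[[[0,0,0.001],[0,0,0],0.0],[[0,0,0.001],[0,0,0],0.0]]'; python3 -m crank '[[[0,0,0.001],[0,0,0],0.0],[[0,0,0.001],[0,0,0],0.0]]'
```

```text
time_s: 10.78
tcp_pos: [561.0, -249.4, 41.6]
eef_rot: [3.141, 0.001, 1.753]
force: [0.1, -0.3, -1.8]
width: 0.286
finger_force: 39.7
time_s: 11.02
tcp_pos: [560.8, -249.3, 40.2]
eef_rot: [3.141, 0.0, 1.753]
force: [-0.1, 0.2, -3.0]
width: 0.293
finger_force: 39.7
time_s: 11.28
tcp_pos: [560.5, -249.2, 38.7]
eef_rot: [-3.141, -0.0, 1.753]
force: [0.7, -0.1, -3.1]
width: 0.295
finger_force: 39.7
time_s: 11.52
tcp_pos: [560.6, -249.2, 37.7]
eef_rot: [-3.141, -0.0, 1.753]
force: [-0.3, -0.2, -1.2]
width: 0.294
finger_force: 39.7
```

```bash
python3 -m crank '[[[0,0,0.0005],[0,0,0],0.0],[[0,0,0.0005],[0,0,0],0.0],[[0,0,0.0005],[0,0,0],0.0]]'; python3 -c "
from h import *
print(status.state()['moment'])"; python3 -m crank '[[[0,0,0.0005],[0,0,0],0.0],[[0,0,0.0005],[0,0,0],0.0],[[0,0,0.0005],[0,0,0],0.0]]'; python3 -c "
from h import *
print(status.state()['moment'])"
```

```text
time_s: 11.9
tcp_pos: [560.7, -249.2, 37.3]
eef_rot: [-3.142, 0.0, 1.753]
force: [-0.2, 0.1, -1.3]
width: 0.292
finger_force: 39.7
[-0.12069215 -0.0645296   0.02128749]
time_s: 12.28
tcp_pos: [560.6, -249.3, 36.8]
eef_rot: [-3.142, 0.0, 1.753]
force: [0.7, 0.6, -2.0]
width: 0.292
finger_force: 39.7
[-0.10471125  0.01596479 -0.02119639]
```

```bash
for i in 1; do python3 -m crank '[[[0,0,0.0005],[0,0,0],0.0],[[0,0,0.0005],[0,0,0],0.0]]';done; python3 -m crank '[[[0,0,0.0005],[0,0,0],0.0],[[0,0,0.0005],[0,0,0],0.0]]'; python3 -m crank '[[[0,0,0.0005],[0,0,0],0.0],[[0,0,0.0005],[0,0,0],0.0]]';  python3 -c "
from h import *
print(status.state()['moment'])"
```

```text
time_s: 12.52
tcp_pos: [560.7, -249.3, 36.4]
eef_rot: [3.142, 0.0, 1.753]
force: [-0.2, 0.2, -1.5]
width: 0.288
finger_force: 39.7
time_s: 12.78
tcp_pos: [560.8, -249.4, 36.0]
eef_rot: [3.141, 0.0, 1.753]
force: [-0.5, -0.1, -0.0]
width: 0.289
finger_force: 39.7
time_s: 13.02
tcp_pos: [560.8, -249.3, 35.7]
eef_rot: [3.141, 0.0, 1.753]
force: [-1.7, 0.5, 2.4]
width: 0.291
finger_force: 40.0
[0.13726347 0.23668265 0.05562333]
```

```bash
python3 -m crank '[[[0,0,-0.03],[0,0,0],0.0],[[0,0,-0.09],[0,0,0],0.0],[[0.05,0.009,-0.09],[0,0,0],0.0],[[0.1,0.018,-0.09],[0,0,0],0.0],[[0.15,0.028,-0.09],[0,0,0],0.0],[[0.2,0.037,-0.09],[0,0,0],0.0],[[0.235,0.044,-0.09],[0,0,0],0.0],[[0.256,0.047,-0.09],[0,0,0],0.0],[[0.256,0.047,-0.09],[0,0,0],0.0],[[0.256,0.047,-0.09],[0,0,0],0.0],[[0.256,0.047,-0.09],[0,0,0],0.0],[[0.256,0.047,-0.09],[0,0,0],0.0]]'
python3 - <<'E'
from h import *
st=status.state(); print(st["tcp_pos"],st["eef_rot"])
T=R.from_euler("xyz",st["eef_rot"])
ring=st["tcp_pos"]+T.apply([157,-1,8.2]); print("ring",ring.round(1))
a=eyes.read_camera("top");b=eyes.read_camera("scene")
for n in("top","scene"):
    c=cam(n); print(n,"ring",proj(c,ring).round(1),"spindle",proj(c,(531.6,165.5,81)).round(1))
f=lambda im,x,y:cv2.resize(im[y:y+60,x:x+80,::-1],None,fx=5,fy=5,interpolation=cv2.INTER_CUBIC)
pa=f(a,180,175);pb=f(b,260,150)
cv2.imwrite("pics/ab.png",np.hstack([pa,pb]))
st=status.state(); im=eyes.read_camera("wrist"); cv2.imwrite("pics/w5.png",cv2.resize(im[...,::-1],(800,600)))
E
```

```text
time_s: 14.52
tcp_pos: [560.6, 10.3, 125.3]
eef_rot: [3.142, 0.0, 1.752]
force: [0.3, 0.5, -1.6]
width: 0.289
finger_force: 39.7
[560.62946465  10.27085309 125.25650566] [3.14158723e+00 8.75380722e-05 1.75152804e+00]
ring [531.4 164.5 117. ]
top ring [211.4 205.1] spindle [212.3 205.8]
scene ring [299.  181.3] spindle [298.4 192. ]
```

View pics/ab.png

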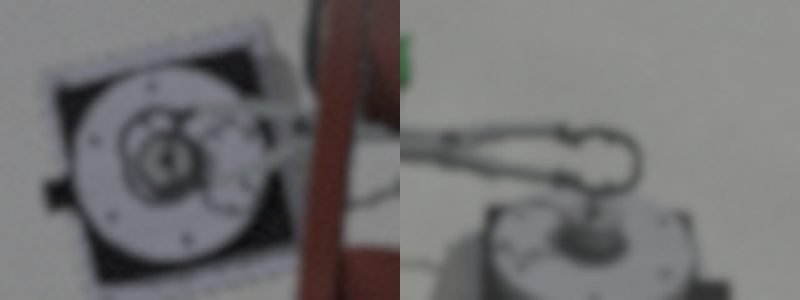

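The left crop shows the ring roughly around the spindle at (166,160). The right crop shows the ring above and slightly right of the spindle. It's too blurry to judge, so I'll overlay the model outlines and a difference image.

```bash
python3 - <<'E'
from h import *
st=status.state(); T=R.from_euler("xyz",st["eef_rot"])
th=np.linspace(0,2*np.pi,73)
circ=lambda C,r:[np.array(C)+[r*np.cos(t),r*np.sin(t),0] for t in th]
ring=st["tcp_pos"]+T.apply([157,-1,8.2]); sp=np.array([531.6,165.5,0])
rows=[]
def mean(n,k=8): return np.mean([eyes.read_camera(n).astype(float) for _ in range(k)],0)
for n,base,x,y in(("top","top0",186,186),("scene","s3",274,168)):
    c=cam(n); m=mean(n)[...,::-1]; np.save(n+"m.npy",m)
    b=cv2.imread(f"pics/{base}.png").astype(float)
    d=128+2*(m-b); S=8
    out=[]
    for k,I in enumerate((m*1.5,d)):
        I=cv2.resize(np.clip(I,0,255).astype(np.uint8)[y:y+36,x:x+50],None,fx=S,fy=S,interpolation=cv2.INTER_CUBIC)
        dr=lambda P,col:cv2.polylines(I,[np.array([((proj(c,p)-[x,y]+.5)*S) for p in P]).round().astype(np.int32)],True,col,1)
        if k==0: dr(circ(sp+[0,0,81],14),(0,255,255)); dr(circ(sp+[0,0,59],55),(0,255,0))
        dr(circ(ring,22),(0,0,255)); out.append(I)
    rows.append(np.hstack(out))
cv2.imwrite("pics/ov.png",np.vstack(rows))
E
```

```text
(no output)
```

View pics/ov.png

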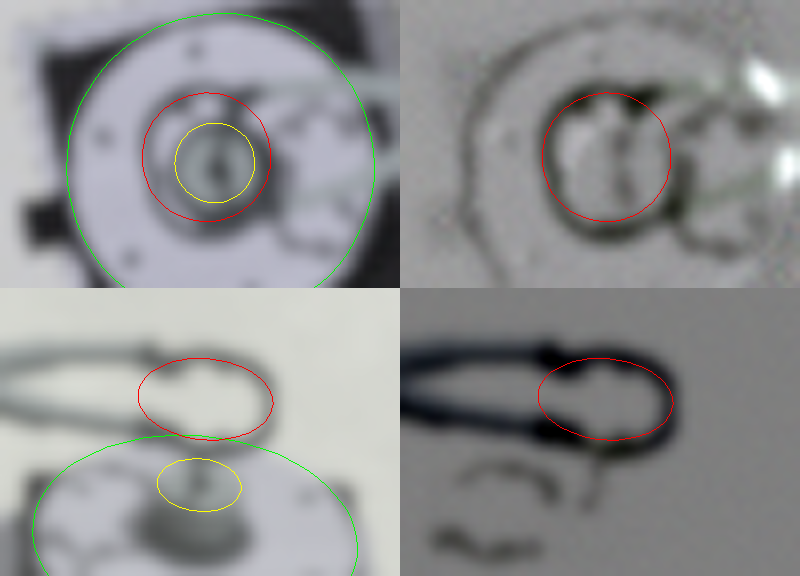

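The overlay shows the spread ring about 53 mm wide. Once camera bias is removed, it's concentric with the spindle to about 1 mm. I'm lowering now while watching the force.

```bash
python3 -m crank '[[[0,0,0.015],[0,0,0],0.0],[[0,0,0.03],[0,0,0],0.0],[[0,0,0.03],[0,0,0],0.0],[[0,0,0.034],[0,0,0],0.0],[[0,0,0.036],[0,0,0],0.0],[[0,0,0.036],[0,0,0],0.0],[[0,0,0.036],[0,0,0],0.0]]'; python3 -c "
from h import *
print(status.state()['moment'])"
```

```text
time_s: 16.35
tcp_pos: [560.8, 11.0, 89.6]
eef_rot: [3.141, 0.0, 1.753]
force: [0.3, 0.6, -1.3]
width: 0.29
finger_force: 39.7
[-0.08381385 -0.01196744  0.00748762]
```

```bash
python3 -m crank '[[[0,0,0.004],[0,0,0],0.0],[[0,0,0.008],[0,0,0],0.0],[[0,0,0.012],[0,0,0],0.0],[[0,0,0.014],[0,0,0],0.0],[[0,0,0.014],[0,0,0],0.0],[[0,0,0.014],[0,0,0],0.0]]'; python3 -c "
from h import *
print(status.state()['moment'])";  python3 -m crank '[[[0,0,0.001],[0,0,0],0.0],[[0,0,0.002],[0,0,0],0.0],[[0,0,0.003],[0,0,0],0.0],[[0,0,0.0035],[0,0,0],0.0],[[0,0,0.0035],[0,0,0],0.0],[[0,0,0.0035],[0,0,0],0.0]]'; python3 -c "
from h import *
print(status.state()['moment'])"
```

```text
time_s: 17.1
tcp_pos: [560.7, 11.0, 75.4]
eef_rot: [3.141, 0.0, 1.753]
force: [-0.5, 0.1, -2.5]
width: 0.291
finger_force: 39.7
[-0.05825316  0.0109747   0.05899357]
time_s: 17.85
tcp_pos: [560.6, 11.0, 71.8]
eef_rot: [3.142, 0.0, 1.753]
force: [-0.5, -0.0, -1.5]
width: 0.291
finger_force: 39.7
[-0.12466686 -0.04128546  0.03065459]
```

```bash
python3 -m crank '[[[0,0,0.0005],[0,0,0],0.0],[[0,0,0.0005],[0,0,0],0.0],[[0,0,0.0005],[0,0,0],0.0],[[0,0,0.0005],[0,0,0],0.0]]'
python3 - <<'E'
from h import *
F=[];Z=[]
st=status.state(); T=R.from_euler("xyz",st["eef_rot"]); th=np.linspace(0,2*np.pi,73)
circ=lambda C,r:[np.array(C)+[r*np.cos(t),r*np.sin(t),0] for t in th]
ring=st["tcp_pos"]+T.apply([158,-1,8.2]); sp=np.array([531.6,165.5,0]); print(ring)
rows=[]
for n,base,x,y in(("top","top0",186,186),("scene","s3",274,178)):
    c=cam(n); L=[]
    for _ in range(8):
        L.append(eyes.read_camera(n).astype(float)); s=status.state(); F.append(np.r_[s["force"],s["moment"]]); Z.append(s["tcp_pos"])
    m=np.mean(L,0)[...,::-1]; b=cv2.imread(f"pics/{base}.png").astype(float); S=8; out=[]
    for k,I in enumerate((m*1.5,128+2*(m-b))):
        I=cv2.resize(np.clip(I,0,255).astype(np.uint8)[y:y+36,x:x+50],None,fx=S,fy=S,interpolation=cv2.INTER_CUBIC)
        dr=lambda P,col:cv2.polylines(I,[np.array([((proj(c,p)-[x,y]+.5)*S) for p in P]).round().astype(np.int32)],True,col,1)
        if k==0: dr(circ(sp+[0,0,81],14),(0,255,255))
        dr(circ(ring,22),(0,0,255)); out.append(I)
    rows.append(np.hstack(out))
cv2.imwrite("pics/ov2.png",np.vstack(rows))
print(np.mean(F,0).round(2),np.mean(Z,0).round(2))
E
```

```text
time_s: 18.35
tcp_pos: [560.6, 11.0, 71.3]
eef_rot: [3.142, -0.0, 1.753]
force: [-0.3, -0.6, -1.7]
width: 0.292
finger_force: 39.7
[531.01578248 166.22101138  63.11686414]
[-0.03 -0.12 -2.   -0.1  -0.02  0.  ] [560.57  11.02  71.31]
```

View pics/ov2.png

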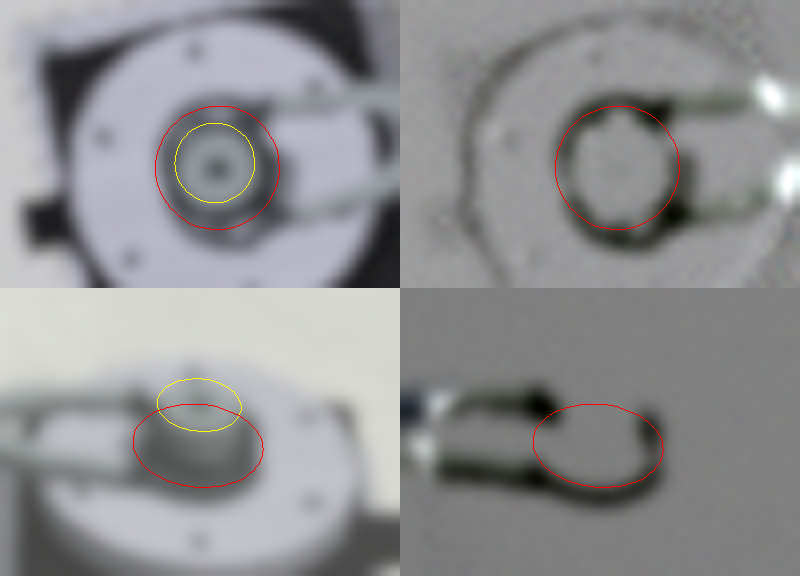

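The view shows the spread ring around the spindle just above the plate in both cameras. The wrist force is only the pliers' weight (2.0 N), so there's no contact, and the ring height is about 63 mm.

```bash
python3 -c "
from station import robot
print(robot.job_done())"
```

```text
the job is handed in; nothing more can be done
None
```

I handed the job in at about 19 s of the 51 s allowed: the plate was pressed flush first, and the pliers are still held fully squeezed with the spread ring around the groove at about 63 mm, touching neither plate nor spindle as far as the wrist force shows.

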